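Load the bottle steriliser from the hook stand

TASK

Slide the steriliser's clear door all the way open, put every teat basket hanging on the hook stand, the feeding bottle and the teat stand into the chamber, all standing upright on its floor, and then slide the door fully shut. Lift each basket past the upturned end of its hook before drawing it away, rather than pulling it against the hook, and leave the other things on the table where they are.

Things in the scene. Friction and masses are not known exactly. Their poses are not given: they have to be found in the camera images.
- steriliser: white box, fixed, 415 x 300 mm, walls 154 mm high, tracks on its long edges to 163 mm. Origin on the table under the chamber's centre, x from the front (robot side) to the rear. Open-topped chamber inside: x -90 to 90, y -135 to 135 mm, flat floor 8 mm above the table; front wall 20 mm, side walls 15 mm thick; behind it (x 90 to 305 mm) a closed housing over which the door slides
- chamber (a point): centre of the chamber's floor; axes as the steriliser's
- door (a joint): clear door over the chamber (156 to 161 mm above the table); 0 = fully shut, 0.20 m = fully open, sliding along the steriliser's +x (to the rear); about 2 N of friction, stays where it is left. Starts shut or up to 30 mm open
- door_handle (a point): centre of the grey block handle on the door's front edge: 45 mm (y) x 16 mm (x) x 38 mm tall, centre 180 mm above the table; moves with the door; when shut at x = -95 mm, y = 0 of the steriliser; axes as the steriliser's
- hook_stand: steel stand, fixed: foot plate, two posts and a cross bar (at x = 70 mm, 230 mm high) with three upturned hooks of 8 mm round bar at y = -115, 0, 115 mm that point to its -x (robot side); nothing is higher than the hooks. Origin on the table under the middle hook's seat; z up
- hook1_trough (a point): seat of hook 1, top of its bar, 209 mm above the table; axes as hook_stand. The hook's end stands 37 mm further to -x and 30 mm higher. A basket clears the end when lifted 30 mm; at about 54 mm its tub meets the hook from below, so it is lifted some 42 mm and drawn at least 85 mm to -x before it is raised further
- hook2_trough (a point): seat of hook 2, top of its bar, 209 mm above the table; axes as hook_stand. The hook's end stands 37 mm further to -x and 30 mm higher. A basket clears the end when lifted 30 mm; at about 54 mm its tub meets the hook from below, so it is lifted some 42 mm and drawn at least 85 mm to -x before it is raised further
- hook3_trough (a point): seat of hook 3, top of its bar, 209 mm above the table; axes as hook_stand. The hook's end stands 37 mm further to -x and 30 mm higher. A basket clears the end when lifted 30 mm; at about 54 mm its tub meets the hook from below, so it is lifted some 42 mm and drawn at least 85 mm to -x before it is raised further
- basket1_mid (a point): white plastic basket 1, hung by its bail on a hook; may be absent. 136 mm tall, 90 g: tub 70 x 70 x 30 mm, bail arching over it in its y-z plane (legs at y = +-33 mm, 8 mm bar, underside 92 mm above the tub's underside), and on the bar a grip tab, 24 mm (y) x 12 mm (x), 98 to 136 mm up. This point: on its axis, 68 mm above the underside, 49 mm below the tab's middle; z up
- basket2_mid (a point): white plastic basket 2, hung by its bail on a hook; may be absent. 136 mm tall, 90 g: tub 70 x 70 x 30 mm, bail arching over it in its y-z plane (legs at y = +-33 mm, 8 mm bar, underside 92 mm above the tub's underside), and on the bar a grip tab, 24 mm (y) x 12 mm (x), 98 to 136 mm up. This point: on its axis, 68 mm above the underside, 49 mm below the tab's middle; z up
- basket3_mid (a point): white plastic basket 3, hung by its bail on a hook; may be absent. 136 mm tall, 90 g: tub 70 x 70 x 30 mm, bail arching over it in its y-z plane (legs at y = +-33 mm, 8 mm bar, underside 92 mm above the tub's underside), and on the bar a grip tab, 24 mm (y) x 12 mm (x), 98 to 136 mm up. This point: on its axis, 68 mm above the underside, 49 mm below the tab's middle; z up
- bottle_mid (a point): clear plastic feeding bottle, closed, standing on the table. Body 62 mm in diameter to 88 mm up, shoulder to 104 mm, white cap 44 mm in diameter from 104 mm to the top at 135 mm; 140 g. This point: on its axis half-way up, 67.5 mm above the underside; z up along the axis
- teat_stand_mid (a point): white plastic teat stand, standing on the table: weighted round foot 72 mm in diameter and 24 mm thick with four short stubs on it, a 16 mm post, and on top a grip block 24 x 24 mm from 96 to 132 mm up; 132 mm tall, 160 g. This point: on its axis half-way up, 66 mm above the underside; z up along the axis; the block's faces look along its x and y
- brush: bottle brush lying down, 205 mm long, white handle and dark round head; origin under its middle; a bystander, to be left alone
- spoon: steel spoon, 140 mm long; a bystander, to be left alone
- bib_clip: green plastic bib clip, 62 mm long; a bystander, to be left alone
- mug: blue mug, 76 mm wide, 85 mm tall; a bystander, to be left alone
- bowl: grey plastic bowl, 120 mm wide, 50 mm tall; a bystander, to be left alone
Things that resemble listed ones, but are neither listed nor needed, are in the scene too. What is shaped like the part that bears basket1_mid but purple is not meant.

How it is judged (in metres and radians):
On the way, in this order (a step that is already met when the one before it is completed fails the run):
1. the steriliser door is slid all the way open (value of joint door above 0.185 m), for 0.2 s.
2. every basket present, the bottle and the teat stand stand upright in the chamber while the door is open (x of basket1_mid in the frame of steriliser between -0.09 and 0.09 m and y of basket1_mid in the frame of steriliser between -0.135 and 0.135 m and z of basket1_mid in the frame of steriliser between 0.064 and 0.088 m and angle between each of basket1_mid, basket2_mid, basket3_mid, bottle_mid, teat_stand_mid's own z axis and vertical below 0.2 rad and x of basket2_mid in the frame of steriliser between -0.09 and 0.09 m and y of basket2_mid in the frame of steriliser between -0.135 and 0.135 m and z of basket2_mid in the frame of steriliser between 0.064 and 0.088 m and x of basket3_mid in the frame of steriliser between -0.09 and 0.09 m and y of basket3_mid in the frame of steriliser between -0.135 and 0.135 m and z of basket3_mid in the frame of steriliser between 0.064 and 0.088 m and x of bottle_mid in the frame of steriliser between -0.09 and 0.09 m and y of bottle_mid in the frame of steriliser between -0.135 and 0.135 m and z of bottle_mid in the frame of steriliser between 0.064 and 0.088 m and x of teat_stand_mid in the frame of steriliser between -0.09 and 0.09 m and y of teat_stand_mid in the frame of steriliser between -0.135 and 0.135 m and z of teat_stand_mid in the frame of steriliser between 0.064 and 0.088 m and value of joint door above 0.15 m), for 0.2 s.
At the end, for the whole second after the job is handed in: every basket present, the bottle and the teat stand stand at rest on the chamber floor, within its walls and tilted less than 0.2 rad, and the door is shut to within 8 mm (x of basket1_mid in the frame of steriliser between -0.09 and 0.09 m and y of basket1_mid in the frame of steriliser between -0.135 and 0.135 m and z of basket1_mid in the frame of steriliser between 0.064 and 0.088 m and angle between each of basket1_mid, basket2_mid, basket3_mid, bottle_mid, teat_stand_mid's own z axis and vertical below 0.2 rad and x of basket2_mid in the frame of steriliser between -0.09 and 0.09 m and y of basket2_mid in the frame of steriliser between -0.135 and 0.135 m and z of basket2_mid in the frame of steriliser between 0.064 and 0.088 m and x of basket3_mid in the frame of steriliser between -0.09 and 0.09 m and y of basket3_mid in the frame of steriliser between -0.135 and 0.135 m and z of basket3_mid in the frame of steriliser between 0.064 and 0.088 m and x of bottle_mid in the frame of steriliser between -0.09 and 0.09 m and y of bottle_mid in the frame of steriliser between -0.135 and 0.135 m and z of bottle_mid in the frame of steriliser between 0.064 and 0.088 m and x of teat_stand_mid in the frame of steriliser between -0.09 and 0.09 m and y of teat_stand_mid in the frame of steriliser between -0.135 and 0.135 m and z of teat_stand_mid in the frame of steriliser between 0.064 and 0.088 m and linear speed of each of basket1, basket2, basket3, bottle, teat_stand below 0.03 m/s and value of joint door below 0.008 m); the robot touches nothing.
It fails at once if a basket is pulled against the hook stand with more than 20 N (contact force between any of basket1, basket2, basket3 and hook_stand above 20 N).
It fails at once if another thing on the table is moved by more than 40 mm (distance of any of brush, spoon, bib_clip, mug, bowl from where it was at the start of the episode above 0.04 m).
Of basket1, basket2, basket3 only 1 to 3 are there at a start; the rules pass over those that are not, and their reading is None.
At some moment in a run one of teat_stand may be knocked a few centimetres aside while the robot is not near it.
It also fails if it takes over 210 s, if anything falls off the work surface, if the arm or the gripper's body presses on something with over 40 N, if the wrist force passes 120 N, or if a joint passes its speed limit or range.

ROBOT

A 7-joint arm with a two-finger parallel gripper is mounted at the origin on the work surface. World frame = base frame: x ahead of the robot, y to its left, z up, the work surface at z = 0. Lengths are in m, angles in degrees, forces in N, time in s.
With the tool pointing down it reaches from about 0.425 to 0.95 m from the base axis. Payload 4.7 kg.
Tool frame: the origin (TCP) lies midway between the tips of the shut fingers; the grasp point (between the pads) lies arm.grip_depth behind it (arm.grip_depth is the distance from the TCP to the grasp point, in m); z points along the fingers, y is the line along which they close (so a half turn about z gives the same grasp; the last joint's range is limited). The gripper opens to 87 mm and grips with 3 to 60 N. Pads are 19 mm wide; open, the fingers measure 117 mm over their backs; the gripper's body (75 mm by 190 mm) begins 51 mm behind the grasp point.
Start: joints at [61.942, 26.849, -2.785, 87.806, 1.381, 65.374, -4.715], TCP at [0.3, -0.605, 0.223] pointing down, gripper open.
Joint ranges: [-148.3, 148.3], [-19.14, 114.17], [-79.39, 73.82], [5.75, 140.21], [-59.74, 239.74], [12.07, 113.84], [-152.46, 152.46]. Speed limits (degrees/s): [147.25, 147.25, 180, 180, 180, 180, 180].

INTERFACE

Orientations are given as [roll, pitch, yaw] about the fixed x, y, z axes, in that order (R = Rz(yaw) Ry(pitch) Rx(roll)).
In Python, from workcell import arm, grab_frame gives the robot as it stands.
- The arm moves only by the shell command python3 -m inch 'ROWS' [FORCE]. ROWS is a JSON object of lists of equal length, an entry for each row: "slide": the shift along the world's x, y, z scaled (see below), a list of three; "yaw": the turn about the world's z scaled (see below); "jaw": the gripper command: -1 is fully open, 1 is shut, values between are in proportion. A call has exactly 10 rows; each row shifts and turns the commanded pose from where the row before left it; what a row does not reach is not made up. The controller multiplies each number of a shift by 0.05 m and each number of a turn by 0.1 rad. A row lasts 1/8 s, in which the tool goes at most 62.5 mm and 10.7 degrees, less where a joint would pass 70% of its speed; a pose out of reach is approached as far as the arm can. A call with a number of a shift or a turn outside -1 to 1 is refused whole. A call with a gripper value outside its range is refused whole. The fingers move at their own pace and stop on an object; FORCE is the grip in N (left out, the last holds). Time passes only in rows, so rows that do not move let the fingers close, or fill a call up. It gives the time, the measured TCP pose, the force, the opening and the grip force at its end, in the units of the state.
- arm.observe(): the state, without advancing time (a new reading comes with each control period).
- grab_frame(name): name is "scene" or "top" or "wrist"; returns a dict with "pixels" (420x560x3 uint8, red, green, blue), "K" (3x3 intrinsics, pixels), "R" (3x3) and "t" (3): a world point X has camera coordinates R X + t. Camera axes: x right, y down, z forward; pixel columns grow to the right and rows downward; lengths in m; the calibration is good to about 2 mm. A picture is of the moment at which its call begins. There is no depth.
- arm.close_job(): hands the job in; it is judged then, once.
The state is a dict: "clock": time; "q": joint angles; "qvel": joint speeds; "joint_efforts": joint torques, N m; "position": TCP position; "orientation": TCP orientation; "contact_force": force on the tool from outside, world axes, zero at the start; "moment": the same for the moment, N m; "grip_width": opening from 0.0 (shut) to 1.0 (fully open); "finger_force": force on a finger pad.
Only numpy, scipy, OpenCV 4.12 (cv2) and the standard library are available. Lean on these libraries where they do the work, as an engineer would, in place of code of your own. Each camera call takes 0.05 s, during which the arm holds its last target. There are 200 camera calls.

## Working session

There is one attempt and no reset: what is moved stays moved. The work goes in short steps, Python scripts to look and compute and a shell command to move; the robot and the scene stay as the last step left them, time stands still between calls to the robot, and variables do not carry over. Pictures are saved under pics/ and viewed, at most 14 in all, crops included, and the job is handed in when it is done.

```bash
mkdir -p pics
cat > h.py <<'E'
import numpy as np, cv2
from workcell import arm, grab_frame
def save(cam,name):
    f=grab_frame(cam); cv2.imwrite(f'pics/{name}.png',f['pixels'][:,:,::-1]); np.savez(f'pics/{name}.npz',**f); return f
def load(name): return np.load(f'pics/{name}.npz')
def ray(f,u,v,z):
    d=f['R'].T@np.linalg.inv(f['K'])@np.array([u,v,1.]); c=-f['R'].T@f['t']
    return c+d*(z-c[2])/d[2]
def proj(f,X):
    p=f['K']@(f['R']@np.array(X,float)+f['t']); return p[:2]/p[2]
E
python3 - <<'E'
from h import *
for c in('scene','top'):
    f=save(c,c+'0'); print(c,f['K'].tolist(),(-f['R'].T@f['t']).round(3),f['R'].round(3).tolist())
print(arm.grip_depth,arm.observe())
E
```

```text
scene [[510.94568779833423, 0.0, 284.25409717150006], [0.0, 510.94568779833423, 210.54932081492782], [0.0, 0.0, 1.0]] [1.354 0.39  1.506] [[-0.299, 0.954, -0.005], [0.804, 0.249, -0.539], [-0.513, -0.166, -0.842]]
top [[450.6161258972434, 0.0, 271.96605209819046], [0.0, 450.6161258972434, 217.6216337741189], [0.0, 0.0, 1.0]] [0.362 0.121 1.342] [[-0.003, -1.0, -0.027], [-0.994, 0.005, -0.105], [0.105, 0.027, -0.994]]
0.0187 {'clock': 0.1, 'q': array([61.94246003, 26.89255418, -2.78414306, 87.86848011,  1.38078499,
       65.3730161 , -4.71519435]), 'qvel': array([ 0.05510469, -0.07269509, -0.00275447, -0.18642302,  0.0676662 ,
        0.01665302,  0.03109443]), 'joint_efforts': array([ 2.28470861e-03, -5.09169459e+01, -8.03235197e-02, -2.36827809e+01,
       -6.14254992e-02,  3.44685721e-02,  3.93681478e-05]), 'position': array([ 0.29991613, -0.60410516,  0.22159406]), 'orientation': array([-1.79899557e+02,  3.49961652e-03,  2.64034854e+01]), 'contact_force': array([0.48946945, 0.13709441, 0.75981516]), 'moment': array([-0.0085014 , -0.04268423,  0.03444746]), 'finger_force': 0.0, 'grip_width': 1.0005530253371115}
```

View pics/scene0.png

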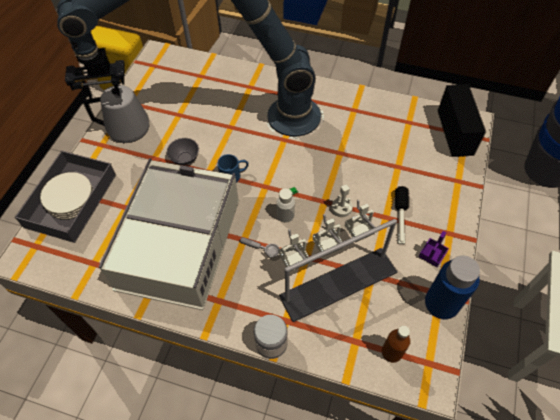

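View pics/top0.png

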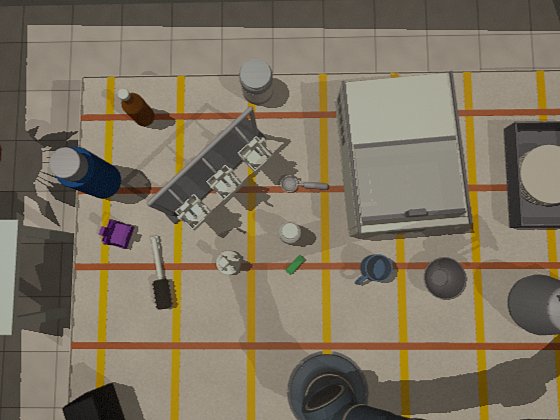

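Candidates: baskets at top (193,212), (223,181), (255,152); the purple decoy is at (117,232). The bottle is at (290,233), with a brown decoy at (135,107). The teat stand is at (229,262). The steriliser is at (405,150), with its handle at (416,212). Next, one close crop to check these choices and pick out edges.

Run:
```python
from h import *
a=cv2.imread('pics/top0.png'); 
def crop(u,v,w,h,s):
    c=cv2.resize(a[v:v+h,u:u+w],None,fx=s,fy=s,interpolation=cv2.INTER_CUBIC)
    for i in range(0,w,10): cv2.putText(c,str(u+i),(i*s,8),0,.3,(0,0,255)); cv2.line(c,(i*s,10),(i*s,16),(0,0,255))
    for i in range(0,h,10): cv2.putText(c,str(v+i),(0,i*s+4),0,.3,(0,0,255)); cv2.line(c,(22,i*s),(28,i*s),(0,0,255))
    return c
cv2.imwrite('pics/c1.png',crop(140,110,195,148+20,4)[:600]); 
cv2.imwrite('pics/c2.png',crop(330,65,145,175,3))
```

```text
(no output)
```

View pics/c1.png

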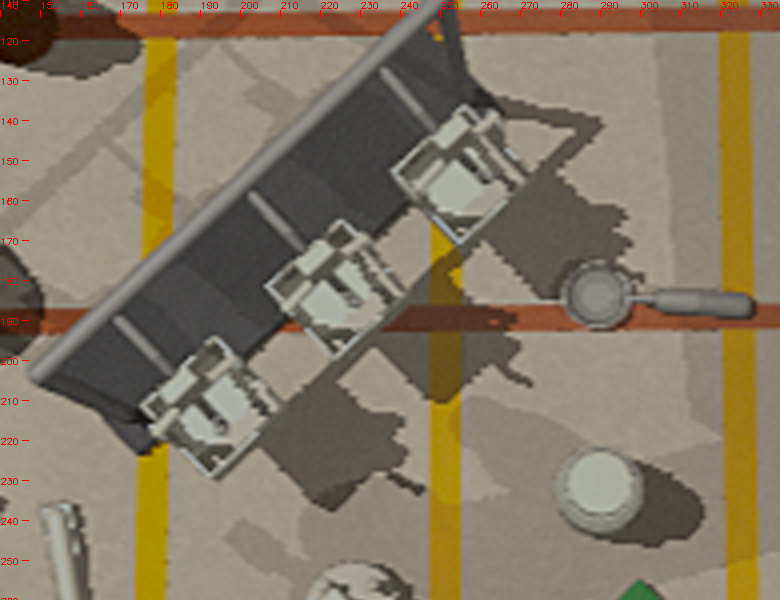

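View pics/c2.png

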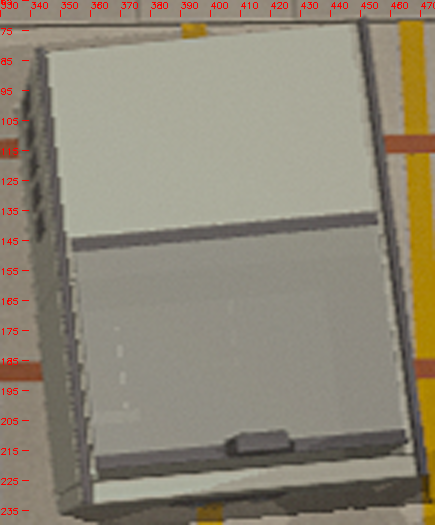

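```bash
cat > fit.py <<'E'
from h import *
from scipy.optimize import least_squares
f=load('top0')
def W(p,X): 
    c,s=np.cos(p[2]),np.sin(p[2]); return np.array([p[0]+c*X[0]-s*X[1],p[1]+s*X[0]+c*X[1],X[2]])
def fit(obs,p0):
    r=least_squares(lambda p:np.concatenate([proj(f,W(p,X))-uv for X,uv in obs]),p0); return r.x,r.fun.reshape(-1,2).round(1)
S=[((.305,.15,.163),(342.5,81)),((.305,-.15,.163),(450,72)),((-.11,.15,.163),(359,232)),((-.11,-.15,.163),(470,223))]
ps,e=fit(S,[.6,-.2,0]); print('ster',ps,e.tolist())
H=[((.07,.115,.225),(168.5,189)),((.07,0,.225),(202,158)),((.07,-.115,.225),(235,127))]
ph,e=fit(H,[.6,.2,-.6]); print('hook',ph,e.tolist())
print('handle',ray(f,417,208,.199))
E
python3 - <<'E'
from fit import *
for n,u,v,z in(('bot',290,230.5,.135),('teat',229,258,.132)): print(n,ray(f,u,v,z))
a=cv2.resize(cv2.imread('pics/top0.png'),None,fx=4,fy=4,interpolation=cv2.INTER_CUBIC)
def dot(p,X,c=(0,0,255)): u=proj(f,W(p,X)); cv2.circle(a,tuple(int(x*4+2) for x in u),2,c,-1)
for y in(.115,0,-.115):
    for X in((0,y,.253),(.006,y+.012,.253),(.006,y-.012,.253),(-.006,y+.012,.253),(-.006,y-.012,.253)): dot(ph,X)
    for sx in(-1,1):
        for sy in(-1,1): dot(ph,(sx*.035,y+sy*.035,.147),(255,0,0))
    dot(ph,(-.037,y,.239),(0,255,0)); dot(ph,(0,y,.209),(0,255,0))
cv2.imwrite('pics/c3.png',a[440:1040,560:1340])
E
```

```text
ster [ 0.56659928 -0.20853006  0.08103252] [[-1.8, -0.3], [2.0, -1.5], [-2.4, 1.2], [2.1, 0.3]]
hook [0.58303761 0.28039188 0.75952506] [[0.1, -0.1], [-0.0, -0.1], [-0.1, 0.2]]
handle [ 0.50558147 -0.21586339  0.199     ]
bot [0.45482935 0.10528209 0.135     ]
teat [0.38188861 0.26922509 0.132     ]
```

View pics/c3.png

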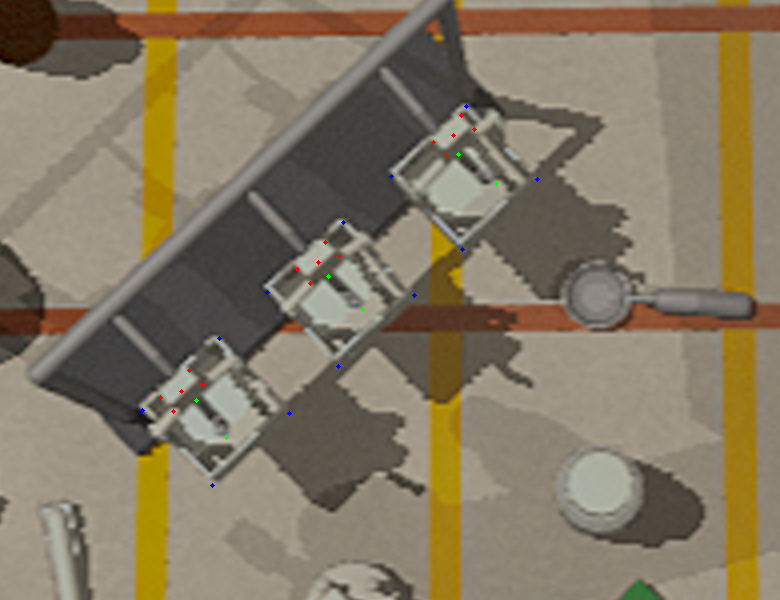

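The overlay puts the model points on the tabs and hook ends of the three white baskets (1–2 px), and the steriliser fit is symmetric. The door is about 30 mm open, with its handle near (0.505,-0.215). First I raise the tool, then go in front of the handle with the fingers shut.

```bash
python3 -m inch '{"slide":[[0,0,0.9],[0,0,0.9],[0,0,0.9],[0,0,0.9],[0.55,0.9,0],[0.55,0.9,0],[0.55,0.9,0],[0.55,0.9,0],[0.55,0.9,0],[0.55,0.9,0]],"yaw":[0,0,0,0,-0.95,-0.95,-0.95,-0.95,0,0],"jaw":[1,1,1,1,1,1,1,1,1,1]}' 20
python3 -m inch '{"slide":[[0,0.8,0],[0,0.8,0],[0,0.76,0],[0,0,-0.8],[0,0,-0.8],[0,0,-0.8],[0,0,-0.8],[0,0,-0.4],[0,0,0],[0,0,0]],"yaw":[0,0,0,0,0,0,0,0,0,0],"jaw":[1,1,1,1,1,1,1,1,1,1]}'
python3 - <<'E'
from h import *
save('wrist','w1')
E
```

```text
clock: 1.35
position: [0.4657, -0.3329, 0.4022]
orientation: [-180.0, 0.0, 4.6]
contact_force: [0.3, -0.6, -0.1]
grip_width: 0.021
finger_force: 0.0
clock: 2.6
position: [0.4658, -0.2168, 0.2234]
orientation: [180.0, -0.1, 4.6]
contact_force: [0.4, -0.8, -0.5]
grip_width: 0.004
finger_force: 0.0
```

View pics/w1.png

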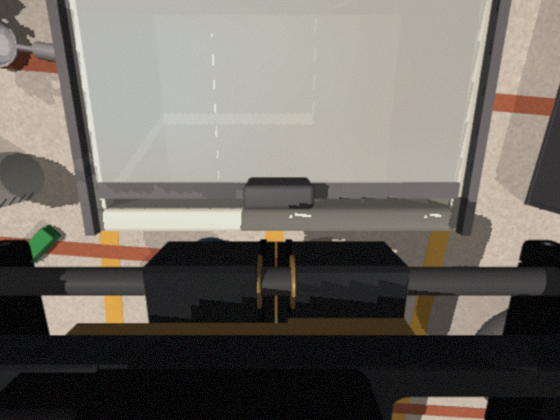

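The wrist view shows the handle block at (279,193), with the fingers in front of it and centred at (277,280). The track front ends are at (83–102,234) and (458–475,234). I'll refine the pose from these.

Run:
```python
from h import *
f=load('w1')
L=ray(f,92,234,.163);R=ray(f,466,234,.163)
print('tracks',L,R,np.linalg.norm(L-R),'yaw',np.arctan2(L[0]-R[0],-(L[1]-R[1])), )
for a,b in(((92,234),(59,20)),((466,234),(496,20))):
    d=ray(f,*b,.163)-ray(f,*a,.163); print('edge yaw',np.arctan2(d[1],d[0]))
print('front wall edge mid',ray(f,272,230,.154))
print('handle top front/back',ray(f,279,207,.199),ray(f,279,180,.199))
```

```text
tracks [ 0.4476688  -0.07580211  0.163     ] [ 0.47066664 -0.36512127  0.163     ] 0.29023176097448344 yaw -3.062269918609283
edge yaw 0.07207711211488897
edge yaw 0.10639429669991281
front wall edge mid [ 0.45901078 -0.21481692  0.154     ]
handle top front/back [ 0.48955211 -0.21739845  0.199     ] [ 0.50678763 -0.21597188  0.199     ]
```

```bash
python3 -m inch '{"slide":[[0,0,-0.5],[0,0,-0.5],[0,0,0],[0.6,0.05,0],[0.6,0.05,0],[0.6,0.05,0],[0.6,0.05,0],[0.6,0.05,0],[0.6,0.05,0],[0,0,0]],"yaw":[0,0,0,0,0,0,0,0,0,0],"jaw":[1,1,1,1,1,1,1,1,1,1]}'
python3 -m inch '{"slide":[[0.07,0,0],[0.07,0,0],[0.07,0,0],[0.07,0,0],[0,0,0],[0,0,0],[0,0,0],[0,0,0],[0,0,0],[0,0,0]],"yaw":[0,0,0,0,0,0,0,0,0,0],"jaw":[1,1,1,1,1,1,1,1,1,1]}'
```

```text
clock: 3.9
position: [0.6475, -0.201, 0.174]
orientation: [180.0, -0.2, 4.7]
contact_force: [-0.8, 0.2, 0.2]
grip_width: 0.006
finger_force: 0.0
clock: 5.15
position: [0.6526, -0.202, 0.1733]
orientation: [-179.9, 0.8, 4.5]
contact_force: [-16.6, 1.7, 12.1]
grip_width: 0.006
finger_force: 8.6
```

```bash
python3 -m inch '{"slide":[[-0.3,0,0],[-0.2,0,0.6],[0,0,0.8],[0,0,0.8],[0,0,0.8],[0,0,0.8],[0.1,0.8,0],[0.1,0.9,0],[0.1,0.9,0],[0.1,0.9,0]],"yaw":[0,0,0,0,0,0,0.97,0.97,0.97,0.97],"jaw":[1,1,1,1,-1,-1,-1,-1,-1,-1]}'
python3 -m inch '{"slide":[[0.1,0.9,0],[0.1,0.9,0],[0,0.9,0],[0,0.9,0],[0,0.9,0],[0,0,0],[0,0,0],[0,0,0],[0,0,0],[0,0,0]],"yaw":[0.97,0.97,0.97,0,0,0,0,0,0,0],"jaw":[-1,-1,-1,-1,-1,-1,-1,-1,-1,-1]}'
python3 - <<'E'
from h import *
save('wrist','w2')
E
```

```text
clock: 6.4
position: [0.6536, -0.0237, 0.3619]
orientation: [-180.0, 0.0, 27.2]
contact_force: [0.7, -0.1, 0.4]
grip_width: 0.603
finger_force: 0.0
clock: 7.65
position: [0.6644, 0.1976, 0.3627]
orientation: [180.0, -0.0, 43.5]
contact_force: [0.2, -0.0, -0.7]
grip_width: 1.001
finger_force: 0.0
```

View pics/w2.png

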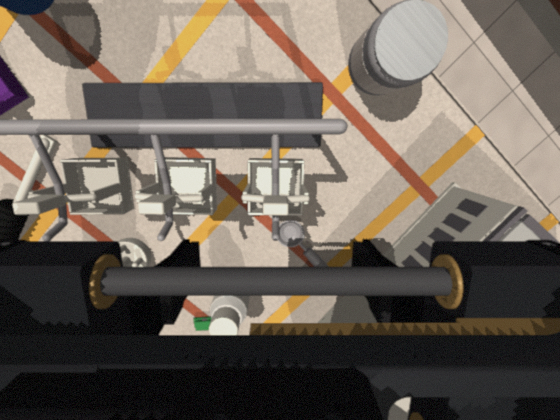

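The three baskets are in view: nearest tab about (277,198), middle about (178,203), farthest about (40,206). I'll overlay the predictions on a zoomed crop.

Run:
```python
from fit import *
g=load('w2'); a=cv2.resize(cv2.imread('pics/w2.png')[110:260,0:340],None,fx=2.35,fy=4,interpolation=cv2.INTER_CUBIC)
for y in(.115,0,-.115):
    for X,c in(((.006,y+.012,.253),(0,0,255)),((.006,y-.012,.253),(0,0,255)),((-.006,y+.012,.253),(0,0,255)),((-.006,y-.012,.253),(0,0,255)),((-.037,y,.239),(0,255,0)),((.07,y,.225),(0,255,0))):
        u=proj(g,W(ph,X)); cv2.circle(a,(int(u[0]*2.35),int((u[1]-110)*4)),3,c,-1)
    print(y,W(ph,(0,y,.253)),proj(g,W(ph,(0,y,.253))))
cv2.imwrite('pics/c4.png',a)
```

```text
ster [ 0.56659928 -0.20853006  0.08103252] [[-1.8, -0.3], [2.0, -1.5], [-2.4, 1.2], [2.1, 0.3]]
hook [0.58303761 0.28039188 0.75952506] [[0.1, -0.1], [-0.0, -0.1], [-0.1, 0.2]]
handle [ 0.50558147 -0.21586339  0.199     ]
0.115 [0.50385124 0.36378564 0.253     ] [ 25.6446746  211.59014256]
0 [0.58303761 0.28039188 0.253     ] [149.72860261 211.31997029]
-0.115 [0.66222397 0.19699813 0.253     ] [273.72959092 211.04997861]
```

View pics/c4.png

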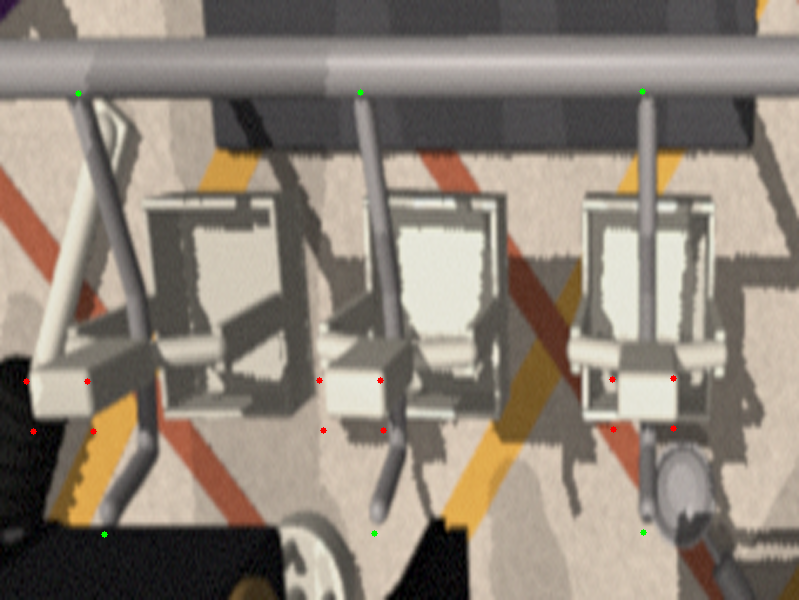

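```bash
python3 -m inch '{"slide":[[0,0,-0.7],[0,0,-0.7],[0,0,-0.7],[0,0,-0.4],[0,0,-0.25],[0,0,0],[0,0,0],[0,0,0],[0,0,0],[0,0,0]],"yaw":[0,0,0,0,0,0,0,0,0,0],"jaw":[-1,-1,-1,-1,-1,-1,1,1,1,1]}' 20
python3 -m inch '{"slide":[[0,0,0],[0,0,0],[0,0,0],[0,0,0.14],[0,0,0.2],[0,0,0.2],[0,0,0.2],[0,0,0.1],[0,0,0],[0,0,0]],"yaw":[0,0,0,0,0,0,0,0,0,0],"jaw":[1,1,1,1,1,1,1,1,1,1]}'
```

```text
clock: 8.95
position: [0.6643, 0.1984, 0.2254]
orientation: [180.0, -0.0, 43.5]
contact_force: [-0.4, -0.6, 0.7]
grip_width: 0.633
finger_force: 0.0
clock: 10.2
position: [0.664, 0.1982, 0.2666]
orientation: [-180.0, 0.0, 43.5]
contact_force: [-0.1, 0.6, -1.2]
grip_width: 0.277
finger_force: 20.0
```

```bash
python3 -m inch '{"slide":[[-0.27,-0.26,0],[-0.28,-0.26,0],[-0.28,-0.26,0],[-0.28,-0.26,0],[-0.28,-0.26,0],[0,0,0.35],[0,0,0.35],[0,0,0.35],[0,0,0.35],[0,0,0]],"yaw":[0,0,0,0,0,0,0,0,0,0],"jaw":[1,1,1,1,1,1,1,1,1,1]}'
python3 -m inch '{"slide":[[0,-0.6,0],[0,-0.9,0],[0.05,-0.95,0],[0.05,-0.95,0],[0.05,-0.95,0],[0.05,-0.95,0],[0.06,-0.95,0],[0.06,-0.95,0],[0.06,-0.9,0],[0.06,-0.5,0]],"yaw":[-0.8,-0.8,-0.8,-0.8,-0.8,-0.8,-0.8,-0.8,-0.39,0],"jaw":[1,1,1,1,1,1,1,1,1,1]}'
python3 - <<'E'
from h import *
save('wrist','w3')
E
```

```text
clock: 11.45
position: [0.5956, 0.1341, 0.3392]
orientation: [179.9, -0.2, 43.6]
contact_force: [-0.0, 0.8, -1.1]
grip_width: 0.273
finger_force: 20.0
clock: 12.7
position: [0.6149, -0.301, 0.3358]
orientation: [180.0, 0.2, 4.3]
contact_force: [-0.3, 0.7, -0.9]
grip_width: 0.273
finger_force: 20.0
```

View pics/w3.png

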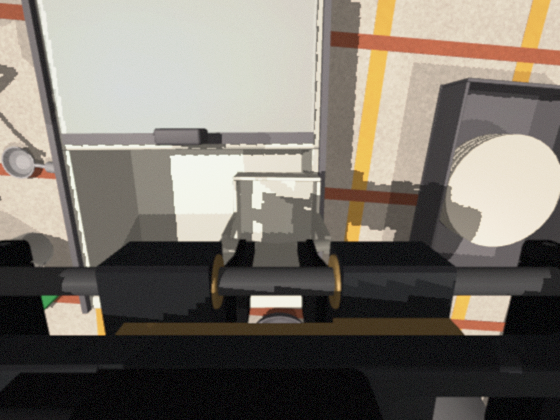

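The basket hangs upright over the open chamber, with the door handle behind at (180,136). I lower it with a 4 mm correction.

```bash
python3 -m inch '{"slide":[[0.04,0.09,-0.5],[0,0,-0.7],[0,0,-0.7],[0,0,-0.7],[0,0,-0.6],[0,0,-0.5],[0,0,-0.4],[0,0,-0.1],[0,0,0],[0,0,0]],"yaw":[0.06,0,0,0,0,0,0,0,0,0],"jaw":[1,1,1,1,1,1,1,1,1,1]}'
```

```text
clock: 14.0
position: [0.6195, -0.2923, 0.1284]
orientation: [179.9, -0.1, 5.0]
contact_force: [0.1, 0.6, -1.7]
grip_width: 0.272
finger_force: 20.0
```

```bash
python3 -m inch '{"slide":[[0,0,-0.1],[0,0,-0.06],[0,0,-0.04],[0,0,0],[0,0,0],[0,0,0],[0,0,0],[0,0,0],[0,0,0],[0,0,0]],"yaw":[0,0,0,0,0,0,0,0,0,0],"jaw":[1,1,1,1,1,0.1,0.1,0.1,0.1,0.1]}'
python3 -m inch '{"slide":[[0,0,0.3],[0,0,0.5],[0,0,0.8],[0,0,0.8],[0,0,0.8],[0,0,0.8],[0,0,0.4],[0,0,0],[0,0,0],[0,0,0]],"yaw":[0,0,0,0,0,0,0,0,0,0],"jaw":[0.1,0.1,0.1,0.1,0.1,0.1,-1,-1,-1,-1]}'
python3 - <<'E'
from h import *
save('wrist','w4')
E
```

```text
clock: 15.25
position: [0.6187, -0.2921, 0.1171]
orientation: [180.0, -0.0, 5.0]
contact_force: [-0.1, 0.3, -0.1]
grip_width: 0.45
finger_force: 0.0
clock: 16.5
position: [0.6181, -0.2919, 0.3356]
orientation: [-179.9, 0.1, 5.0]
contact_force: [-0.6, -0.6, -0.8]
grip_width: 0.816
finger_force: 0.0
```

View pics/w4.png

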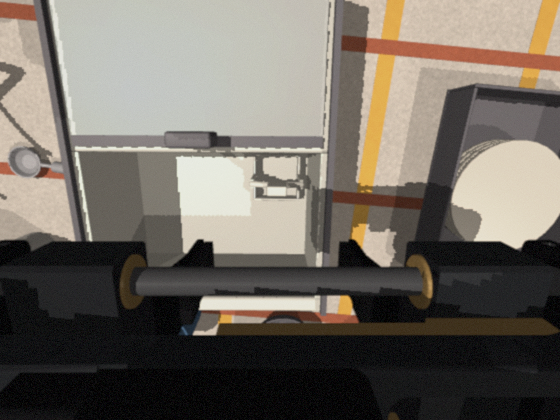

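The basket stands upright in the rear-right corner, tab at (277,190). Now basket B.

```bash
python3 -m inch '{"slide":[[0,0.6,0],[0,0.95,0],[-0.08,0.95,0],[-0.08,0.95,0],[-0.08,0.95,0],[-0.08,0.95,0],[-0.08,0.95,0],[-0.08,0.95,0],[-0.08,0.95,0],[-0.08,0.95,0]],"yaw":[0,0.8,0.8,0.8,0.8,0.8,0.8,0.8,0.8,0.32],"jaw":[-1,-1,-1,-1,-1,-1,-1,-1,-1,-1]}'
python3 -m inch '{"slide":[[0,0.95,0],[0,0.8,0],[0,0.5,0],[0,0,0],[0,0,0],[0,0,0],[0,0,0],[0,0,0],[0,0,0],[0,0,0]],"yaw":[0,0,0,0,0,0,0,0,0,0],"jaw":[-1,-1,-1,-1,-1,-1,-1,-1,-1,-1]}'
```

```text
clock: 17.8
position: [0.5862, 0.1667, 0.3364]
orientation: [-180.0, 0.1, 43.5]
contact_force: [0.0, 0.4, -0.5]
grip_width: 1.001
finger_force: 0.0
clock: 19.05
position: [0.5867, 0.2779, 0.3371]
orientation: [180.0, -0.0, 43.5]
contact_force: [0.5, -0.2, 0.3]
grip_width: 0.998
finger_force: 0.0
```

```bash
python3 -m inch '{"slide":[[0,0.06,-0.4],[0,0,-0.6],[0,0,-0.6],[0,0,-0.4],[0,0,-0.23],[0,0,0],[0,0,0],[0,0,0],[0,0,0],[0,0,0]],"yaw":[0,0,0,0,0,0,0,0,0,0],"jaw":[-1,-1,-1,-1,-1,-1,1,1,1,1]}' 20
python3 -m inch '{"slide":[[0,0,0],[0,0,0],[0,0,0],[0,0,0.14],[0,0,0.2],[0,0,0.2],[0,0,0.2],[0,0,0.1],[0,0,0],[0,0,0]],"yaw":[0,0,0,0,0,0,0,0,0,0],"jaw":[1,1,1,1,1,1,1,1,1,1]}'
```

```text
clock: 20.3
position: [0.5868, 0.281, 0.2259]
orientation: [180.0, -0.0, 43.5]
contact_force: [-0.1, 0.7, -0.6]
grip_width: 0.63
finger_force: 0.0
clock: 21.55
position: [0.5865, 0.2807, 0.2672]
orientation: [-180.0, 0.0, 43.5]
contact_force: [0.7, -0.8, -0.7]
grip_width: 0.274
finger_force: 19.9
```

```bash
python3 -m inch '{"slide":[[-0.27,-0.26,0],[-0.28,-0.26,0],[-0.28,-0.26,0],[-0.28,-0.26,0],[-0.28,-0.26,0],[0,0,0.35],[0,0,0.35],[0,0,0.35],[0,0,0.35],[0,0,0]],"yaw":[0,0,0,0,0,0,0,0,0,0],"jaw":[1,1,1,1,1,1,1,1,1,1]}'
python3 -m inch '{"slide":[[0.1,-0.5,0],[0.2,-0.85,0],[0.2,-0.85,0],[0.2,-0.85,0],[0.2,-0.85,0],[0.2,-0.85,0],[0.2,-0.85,0],[0.2,-0.66,0],[0.22,-0.4,0],[0,0,0]],"yaw":[-0.8,-0.8,-0.8,-0.8,-0.8,-0.8,-0.8,-0.8,-0.37,0],"jaw":[1,1,1,1,1,1,1,1,1,1]}'
python3 -m inch '{"slide":[[0,0,-0.4],[0,0,-0.6],[0,0,-0.6],[0,0,-0.6],[0,0,-0.2],[0,0,0],[0,0,0],[0,0,0],[0,0,0],[0,0,0]],"yaw":[0,0,0,0,0,0,0,0,0,0],"jaw":[1,1,1,1,1,1,1,1,1,1]}'
```

```text
clock: 22.8
position: [0.5181, 0.2167, 0.3396]
orientation: [179.9, -0.2, 43.5]
contact_force: [-0.7, 1.3, -0.7]
grip_width: 0.267
finger_force: 19.9
clock: 24.05
position: [0.6036, -0.1184, 0.3368]
orientation: [-180.0, 0.1, 4.6]
contact_force: [0.3, 0.4, -0.5]
grip_width: 0.277
finger_force: 19.9
clock: 25.3
position: [0.6033, -0.1172, 0.2179]
orientation: [180.0, -0.0, 4.7]
contact_force: [-0.0, -0.2, -0.9]
grip_width: 0.271
finger_force: 19.9
```

```bash
python3 -m inch '{"slide":[[0,0,-0.4],[0,0,-0.6],[0,0,-0.5],[0,0,-0.3],[0,0,-0.15],[0,0,-0.03],[0,0,0],[0,0,0],[0,0,0],[0,0,0]],"yaw":[0,0,0,0,0,0,0,0,0,0],"jaw":[1,1,1,1,1,1,1,0.1,0.1,0.1]}'
python3 -m inch '{"slide":[[0,0,0],[0,0,0.3],[0,0,0.5],[0,0,0.8],[0,0,0.8],[0,0,0.8],[0,0,0.8],[0,0,0.4],[0,0.5,0],[0,0.8,0]],"yaw":[0,0,0,0,0,0,0,0,0,0],"jaw":[0.1,0.1,0.1,0.1,0.1,0.1,0.1,-1,-1,-1]}'
python3 -m inch '{"slide":[[-0.21,0.9,0],[-0.21,0.9,0],[-0.22,0.9,0],[-0.22,0.9,0],[-0.22,0.95,0],[-0.22,0.95,0],[-0.22,0.95,0],[-0.22,0.95,0],[-0.18,0.92,0],[0,0,0]],"yaw":[0.8,0.8,0.8,0.8,0.8,0.8,0.8,0.8,0.38,0],"jaw":[-1,-1,-1,-1,-1,-1,-1,-1,-1,-1]}'
python3 - <<'E'
from h import *
save('top','t5')
E
```

```text
clock: 26.55
position: [0.6034, -0.1172, 0.119]
orientation: [180.0, -0.0, 4.7]
contact_force: [-0.6, 0.7, -0.6]
grip_width: 0.437
finger_force: 0.0
clock: 27.8
position: [0.6033, -0.0531, 0.3401]
orientation: [179.9, -0.1, 4.5]
contact_force: [-0.5, -0.9, -0.1]
grip_width: 0.703
finger_force: 0.0
clock: 29.05
position: [0.5044, 0.3685, 0.3396]
orientation: [-179.9, -0.1, 44.0]
contact_force: [-0.3, -1.4, -0.1]
grip_width: 1.003
finger_force: 0.0
```

View pics/t5.png

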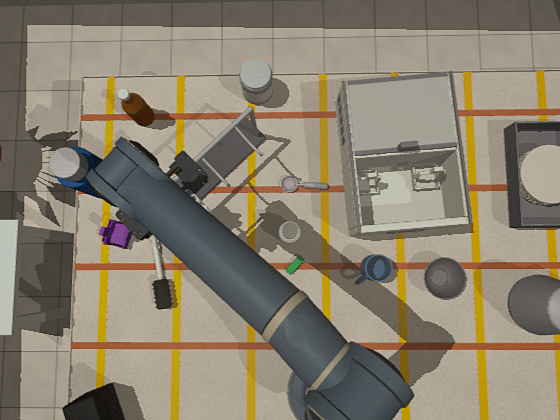

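Both placed baskets stand in the chamber, at (372,180) and (430,177), and the arm is over basket A. I correct the offset and grasp.

```bash
python3 -m inch '{"slide":[[0.05,-0.09,-0.4],[0,0,-0.6],[0,0,-0.6],[0,0,-0.4],[0,0,-0.26],[0,0,0],[0,0,0],[0,0,0],[0,0,0],[0,0,0]],"yaw":[-0.09,0,0,0,0,0,0,0,0,0],"jaw":[-1,-1,-1,-1,-1,-1,-1,1,1,1]}' 20
python3 -m inch '{"slide":[[0,0,0],[0,0,0],[0,0,0],[0,0,0],[0,0,0.14],[0,0,0.2],[0,0,0.2],[0,0,0.2],[0,0,0.1],[0,0,0]],"yaw":[0,0,0,0,0,0,0,0,0,0],"jaw":[1,1,1,1,1,1,1,1,1,1]}'
```

```text
clock: 30.35
position: [0.5098, 0.3595, 0.2258]
orientation: [180.0, -0.0, 43.0]
contact_force: [-0.1, -0.3, -0.3]
grip_width: 0.745
finger_force: 0.0
clock: 31.6
position: [0.5098, 0.3595, 0.2681]
orientation: [180.0, -0.1, 43.0]
contact_force: [-0.1, -0.8, -0.3]
grip_width: 0.273
finger_force: 20.0
```

```bash
python3 -m inch '{"slide":[[-0.27,-0.26,0],[-0.28,-0.26,0],[-0.28,-0.26,0],[-0.28,-0.26,0],[-0.28,-0.26,0],[0,0,0.35],[0,0,0.35],[0,0,0.35],[0,0,0.35],[0,0,0]],"yaw":[0,0,0,0,0,0,0,0,0,0],"jaw":[1,1,1,1,1,1,1,1,1,1]}'
python3 -m inch '{"slide":[[0,-0.5,0],[0.2,-0.9,0],[0.2,-0.95,0],[0.2,-0.95,0],[0.2,-0.95,0],[0.2,-0.95,0],[0.2,-0.95,0],[0.2,-0.95,0],[0.2,-0.95,0],[0.2,-0.95,0]],"yaw":[-0.8,-0.8,-0.8,-0.8,-0.8,-0.8,-0.8,-0.8,-0.3,0],"jaw":[1,1,1,1,1,1,1,1,1,1]}'
python3 -m inch '{"slide":[[0.04,-0.95,0],[0,-0.95,0],[0,-0.6,0],[0,-0.4,0],[0,0,0],[0,0,-0.4],[0,0,-0.6],[0,0,-0.6],[0,0,-0.2],[0,0,0]],"yaw":[0,0,0,0,0,0,0,0,0,0],"jaw":[1,1,1,1,1,1,1,1,1,1]}'
```

```text
clock: 32.85
position: [0.441, 0.2953, 0.3394]
orientation: [180.0, -0.2, 43.0]
contact_force: [0.0, 0.6, -1.5]
grip_width: 0.273
finger_force: 20.0
clock: 34.1
position: [0.5288, -0.1585, 0.3368]
orientation: [-180.0, 0.1, 4.4]
contact_force: [-0.4, 0.1, -1.1]
grip_width: 0.275
finger_force: 20.0
clock: 35.35
position: [0.5324, -0.2995, 0.2476]
orientation: [-180.0, 0.0, 4.7]
contact_force: [0.1, 0.4, -0.6]
grip_width: 0.277
finger_force: 20.0
```

```bash
python3 -m inch '{"slide":[[0,0,-0.5],[0,0,-0.6],[0,0,-0.6],[0,0,-0.5],[0,0,-0.28],[0,0,-0.1],[0,0,0],[0,0,0],[0,0,0],[0,0,0]],"yaw":[0,0,0,0,0,0,0,0,0,0],"jaw":[1,1,1,1,1,1,1,0.1,0.1,0.1]}'
python3 -m inch '{"slide":[[0,0,0],[0,0,0.3],[0,0,0.5],[0,0,0.8],[0,0,0.8],[0,0,0.8],[0,0,0.8],[0,0,0.4],[0,0,0],[0,0,0]],"yaw":[0,0,0,0,0,0,0,0,0,0],"jaw":[0.1,0.1,0.1,0.1,0.1,0.1,0.1,-1,-1,-1]}'
python3 - <<'E'
from h import *
save('top','t6'); a=cv2.imread('pics/t6.png')
b=cv2.resize(a[180:310,180:340],None,fx=4,fy=4,interpolation=cv2.INTER_CUBIC)
for i in range(0,160,10): cv2.putText(b,str(180+i),(i*4,8),0,.3,(0,0,255))
for i in range(0,130,10): cv2.putText(b,str(180+i),(0,i*4+4),0,.3,(0,0,255))
c=cv2.resize(a[60:240,330:480],None,fx=1,fy=1)
b[-180:,-150:]=c
cv2.imwrite('pics/c6.png',b)
E
```

```text
clock: 36.6
position: [0.5325, -0.3007, 0.1191]
orientation: [180.0, -0.1, 4.6]
contact_force: [1.1, -0.1, -0.9]
grip_width: 0.438
finger_force: 0.0
clock: 37.85
position: [0.5316, -0.3003, 0.3378]
orientation: [-180.0, 0.1, 4.6]
contact_force: [-0.7, 0.9, -0.8]
grip_width: 0.708
finger_force: 0.0
```

View pics/c6.png

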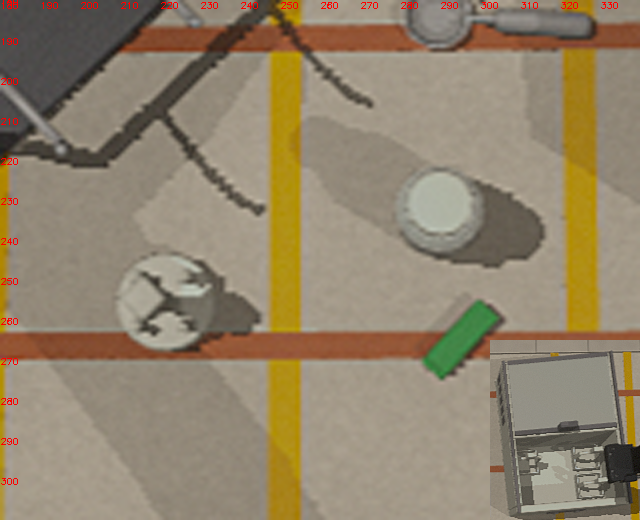

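Top crop: the bottle cap is unchanged at (290,230.5). The teat stand has been knocked; its foot is now at (221,255), the block at about (216,254) and turned roughly 45°. All three baskets stand in the chamber. The bottle comes next.

```bash
python3 -m inch '{"slide":[[0,0.6,0],[-0.15,0.95,0],[-0.2,0.95,0],[-0.2,0.95,0],[-0.2,0.95,0],[-0.2,0.95,0],[-0.2,0.95,0],[-0.2,0.95,0],[-0.15,0.85,0],[0,0,0]],"yaw":[0,0,0,0,0,0,0,0,0,0],"jaw":[-1,-1,-1,-1,-1,-1,-1,-1,-1,-1]}'
python3 -m inch '{"slide":[[0,0,0],[0,0,-0.4],[0,0,-0.6],[0,0,-0.6],[0,0,-0.4],[0,0,0],[0,0,0],[0,0,0],[0,0,0],[0,0,0]],"yaw":[0,0,0,0,0,0,0,0,0,0],"jaw":[-1,-1,-1,-1,-1,-1,-1,-1,-1,-1]}'
python3 - <<'E'
from h import *
f=save('wrist','w7')
for z,r in((.135,.022),(.004,.031)): print(proj(f,(.457,.105,z)))
c=f['pixels'].astype(int); m=((c.min(2)>150)&(c.max(2)-c.min(2)<35)).astype('uint8')
n,l,s,ce=cv2.connectedComponentsWithStats(m)
for i in range(1,n):
    if s[i,4]>150: print(s[i],ce[i],ray(f,*ce[i],.135))
f=load('t6')
for u,v,z in((221,255.5,.024),(216.2,254.5,.132)): print('teat',ray(f,u,v,z))
E
```

```text
clock: 39.15
position: [0.4557, 0.1079, 0.3377]
orientation: [-180.0, 0.1, 5.1]
contact_force: [-0.5, -1.3, -0.4]
grip_width: 1.0
finger_force: 0.0
clock: 40.4
position: [0.4574, 0.1044, 0.2389]
orientation: [180.0, -0.0, 4.6]
contact_force: [-0.0, -0.2, -0.2]
grip_width: 0.999
finger_force: 0.0
[274.57270655 211.42251945]
[274.84087677 186.11734445]
[132   0  46  26 503] [161.84294235   9.80516899] [0.61075157 0.20455647 0.135     ]
[ 202    0   87   66 3668] [238.95937841  32.86886587] [0.59956153 0.14436748 0.135     ]
[ 274    0   65   63 2537] [312.94994088  23.89712259] [0.61045073 0.08706139 0.135     ]
[114  39  28  17 366] [127.43715847  47.03551913] [0.58240778 0.2322092  0.135     ]
[276  55  21  19 296] [284.88851351  63.86486486] [0.58018153 0.10640951 0.135     ]
[ 504   74   56  117 5083] [536.77296872 138.59708833] [ 0.53902282 -0.11334114  0.135     ]
[104  76  30   8 154] [118.53246753  79.13636364] [0.55800148 0.24048572 0.135     ]
[ 201   81  147  105 8634] [282.19979152 125.11072504] [0.5327262  0.10452336 0.135     ]
[  39   91   69   41 1501] [ 73.48034644 110
[... 301 characters left out ...]
07 0.135     ]
[290 216  46  35 504] [310.13293651 236.27777778] [0.43582829 0.07020397 0.135     ]
[521 224  39  19 553] [541.81555154 231.9801085 ] [ 0.45705705 -0.14308739  0.135     ]
[120 243  49  23 600] [140.63833333 256.89666667] [0.40258921 0.22772653 0.135     ]
[201 255  60  11 454] [226.92731278 261.36784141] [0.40449836 0.14622894 0.135     ]
[ 197  296  132   39 4029] [255.99230578 311.72077439] [0.35261298 0.11529101 0.135     ]
[344 296  32  27 621] [357.63607085 310.37037037] [0.3621449  0.01467384 0.135     ]
[389 401  20  19 304] [398.89802632 410.97368421] [ 0.24167582 -0.04911952  0.135     ]
teat [0.39097448 0.30597368 0.024     ]
teat [0.39135889 0.30377981 0.132     ]
```

```bash
python3 -m inch '{"slide":[[0,0,-0.4],[0,0,-0.6],[0,0,-0.6],[0,0,-0.5],[0,0,-0.3],[0,0,-0.28],[0,0,0],[0,0,0],[0,0,0],[0,0,0]],"yaw":[0,0,0,0,0,0,0,0,0,0],"jaw":[-1,-1,-1,-1,-1,-1,-1,-1,1,1]}' 15
python3 -m inch '{"slide":[[0,0,0],[0,0,0],[0,0,0],[0,0,0],[0,0,0],[0,0,0],[0,0,0],[0,0,0],[0,0,0],[0,0,0]],"yaw":[0,0,0,0,0,0,0,0,0,0],"jaw":[1,1,1,1,1,1,1,1,1,1]}'
```

```text
clock: 41.7
position: [0.4575, 0.1045, 0.1051]
orientation: [-180.0, -0.1, 4.6]
contact_force: [0.1, 0.5, 0.3]
grip_width: 0.853
finger_force: 0.0
clock: 42.95
position: [0.4574, 0.1048, 0.1048]
orientation: [-180.0, -0.0, 4.6]
contact_force: [-0.0, 3.3, 4.2]
grip_width: 0.502
finger_force: 16.5
```

```bash
python3 -m inch '{"slide":[[0,0,0.2],[0,0,0.4],[0,0,0.8],[0,0,0.9],[0,0,0.9],[0,0,0.9],[0,0,0.5],[0,0,0],[0,0,0],[0,0,0]],"yaw":[0,0,0,0,0,0,0,0,0,0],"jaw":[1,1,1,1,1,1,1,1,1,1]}' 25
python3 -m inch '{"slide":[[0.1,-0.4,0],[0.15,-0.7,0],[0.16,-0.9,0],[0.2,-0.9,0],[0.2,-0.9,0],[0.2,-0.9,0],[0.2,-0.8,0],[0.15,-0.5,0],[0,-0.24,0],[0,0,0]],"yaw":[0,0,0,0,0,0,0,0,0,0],"jaw":[1,1,1,1,1,1,1,1,1,1]}'
python3 -m inch '{"slide":[[0,0,0],[0,0,-0.4],[0,0,-0.6],[0,0,-0.6],[0,0,-0.6],[0,0,-0.2],[0,0,0],[0,0,0],[0,0,0],[0,0,0]],"yaw":[0,0,0,0,0,0,0,0,0,0],"jaw":[1,1,1,1,1,1,1,1,1,1]}'
```

```text
clock: 44.2
position: [0.4563, 0.1039, 0.3328]
orientation: [180.0, 0.2, 4.6]
contact_force: [-0.2, -0.2, -1.9]
grip_width: 0.499
finger_force: 25.5
clock: 45.45
position: [0.5246, -0.2077, 0.3337]
orientation: [-180.0, 0.1, 4.6]
contact_force: [0.1, 0.5, -1.5]
grip_width: 0.5
finger_force: 25.5
clock: 46.7
position: [0.5255, -0.2077, 0.2153]
orientation: [180.0, -0.1, 4.6]
contact_force: [-0.4, 0.0, -2.1]
grip_width: 0.499
finger_force: 25.5
```

```bash
python3 -m inch '{"slide":[[0,0,-0.4],[0,0,-0.6],[0,0,-0.5],[0,0,-0.3],[0,0,-0.15],[0,0,-0.06],[0,0,0],[0,0,0],[0,0,0],[0,0,0]],"yaw":[0,0,0,0,0,0,0,0,0,0],"jaw":[1,1,1,1,1,1,1,-0.33,-0.33,-0.33]}'
python3 -m inch '{"slide":[[0,0,0],[0,0,0.3],[0,0,0.5],[0,0,0.8],[0,0,0.8],[0,0,0.8],[0,0,0.8],[0,0,0.4],[0,0.4,0],[-0.25,0.8,0]],"yaw":[0,0,0,0,0,0,0,0,0,0],"jaw":[-0.33,-0.33,-0.33,-0.33,-0.33,-0.33,-0.33,-1,-1,-1]}'
python3 -m inch '{"slide":[[-0.3,0.95,0],[-0.3,0.95,0],[-0.3,0.95,0],[-0.3,0.95,0],[-0.3,0.95,0],[-0.3,0.95,0],[-0.3,0.95,0],[-0.3,0.95,0],[0,0.9,0],[0,0.5,0]],"yaw":[0,0,0,0,0,0,0,0,0,0],"jaw":[-1,-1,-1,-1,-1,-1,-1,-1,-1,-1]}'
python3 -m inch '{"slide":[[0,0,0],[0,0,-0.3],[0,0,-0.5],[0,0,-0.5],[0,0,-0.5],[0,0,-0.2],[0,0,0],[0,0,0],[0,0,0],[0,0,0]],"yaw":[0,0,0,0,0,0,0,0,0,0],"jaw":[-1,-1,-1,-1,-1,-1,-1,-1,-1,-1]}'
python3 - <<'E'
from h import *
save('wrist','w8'); save('top','t8'); a=cv2.imread('pics/w8.png')
b=cv2.resize(a[130:270,180:370],None,fx=4,fy=4,interpolation=cv2.INTER_CUBIC)
for i in range(0,190,10): cv2.putText(b,str(180+i),(i*4,8),0,.3,(0,0,255))
for i in range(0,140,10): cv2.putText(b,str(130+i),(0,i*4+4),0,.3,(0,0,255))
c=cv2.imread('pics/t8.png')[130:240,340:480]
b[-110:,-140:]=c
cv2.imwrite('pics/c8.png',b)
E
```

```text
clock: 47.95
position: [0.5255, -0.2077, 0.1145]
orientation: [180.0, -0.0, 4.6]
contact_force: [-0.4, 0.5, 0.3]
grip_width: 0.656
finger_force: 0.0
clock: 49.2
position: [0.5123, -0.1467, 0.3332]
orientation: [-180.0, 0.1, 4.5]
contact_force: [0.3, 0.1, 0.0]
grip_width: 0.918
finger_force: 0.0
clock: 50.45
position: [0.3899, 0.3053, 0.3332]
orientation: [180.0, 0.1, 4.9]
contact_force: [1.1, -1.6, 0.7]
grip_width: 1.003
finger_force: 0.0
clock: 51.7
position: [0.3929, 0.3026, 0.2346]
orientation: [-180.0, -0.1, 4.6]
contact_force: [-0.2, -0.1, 0.2]
grip_width: 1.004
finger_force: 0.0
```

View pics/c8.png

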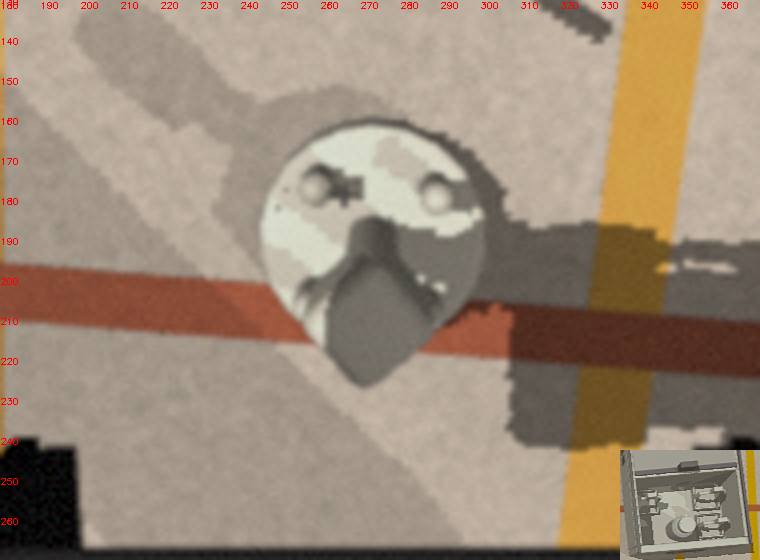

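The teat stand's block top face is a diamond with corners near (271,227), (288,208), (273,195), (261,209), so it is turned about 45° to the tool. In the inset, bottle and baskets stand upright in the chamber.

Run:
```python
from h import *
f=load('w8')
P=[ray(f,180+x/4,130+y/4,.132)[:2] for x,y in((365,388),(438,308),(372,258),(326,312))]
for i in range(4):
    d=P[(i+1)%4]-P[i]; print(P[i],'edge',np.linalg.norm(d),np.degrees(np.arctan2(d[1],d[0]))%90)
print(np.mean(P,0)); print('foot',ray(f,180+373/4,130+235/4,.024))
g=f['pixels'][192:230,255:295].astype('uint8'); gg=cv2.cvtColor(g,cv2.COLOR_RGB2GRAY)
m=((abs(gg.astype(int)-int(gg[18,16]))<9)).astype('uint8')
n,l,s,ce=cv2.connectedComponentsWithStats(m,connectivity=4); k=l[18,16]
for r in (l==k).astype(int)[::1]: print(''.join('.#'[v] for v in r))
```

```text
[0.37798329 0.30509859] edge 0.025076451426894884 53.41483161441929
[0.39811897 0.2901526 ] edge 0.018752009139002775 56.84276807080203
[0.40837517 0.30585127] edge 0.01617932213292318 54.60864483423606
[0.39518554 0.31522166] edge 0.019959805898970846 30.475680548129873
[0.39491574 0.30408103]
foot [0.39346035 0.30526306 0.024     ]
.........................###############
.........................###############
..........................##############
..........................##############
...........................#############
.............................###########
...................##...........########
..................####..........########
................#######.........#....###
...............#########........#....###
.............###########.............###
.............############............###
...........###############..........####
..........#################.........####
..........##################........####
.......#####################........###.
.......######################.....####..
.......#######################....###...
.......########################..###....
.......###########################......
.......###########################...###
.......#################################
.......#################################
.......#####################.###########
.......#################################
.......#.###################..##########
.......#..#################.............
..........#################.............
...........##############...............
............###########.................
.............#########..................
..............#######...................
...............#####....................
...............###......................
...............#........................
........................................
........................................
........................................
```

```bash
python3 -m inch '{"slide":[[0.02,0.05,0],[0,0,0],[0,0,0],[0,0,0],[0,0,0],[0,0,0],[0,0,0],[0,0,0],[0,0,0],[0,0,0]],"yaw":[0.9,0.9,0.9,0.9,0.9,0.9,0.9,0.9,0,0],"jaw":[-1,-1,-1,-1,-1,-1,-1,-1,-1,-1]}' 12
python3 -m inch '{"slide":[[0,0,-0.4],[0,0,-0.6],[0,0,-0.6],[0,0,-0.5],[0,0,-0.35],[0,0,-0.24],[0,0,0],[0,0,0],[0,0,0],[0,0,0]],"yaw":[0,0,0,0,0,0,0,0,0,0],"jaw":[-1,-1,-1,-1,-1,-1,-1,-1,1,1]}' 12
python3 -m inch '{"slide":[[0,0,0],[0,0,0],[0,0,0],[0,0,0],[0,0,0],[0,0,0],[0,0,0],[0,0,0],[0,0,0],[0,0,0]],"yaw":[0,0,0,0,0,0,0,0,0,0],"jaw":[1,1,1,1,1,1,1,1,1,1]}'
```

```text
clock: 53.05
position: [0.3937, 0.3049, 0.2341]
orientation: [180.0, -0.0, 45.8]
contact_force: [-0.3, -1.2, 0.4]
grip_width: 1.0
finger_force: 0.0
clock: 54.3
position: [0.394, 0.305, 0.1001]
orientation: [180.0, -0.1, 45.9]
contact_force: [-0.4, -0.6, 0.6]
grip_width: 0.851
finger_force: 0.0
clock: 55.55
position: [0.3937, 0.3049, 0.0996]
orientation: [180.0, 0.0, 45.9]
contact_force: [0.3, 1.0, -1.7]
grip_width: 0.277
finger_force: 12.0
```

```bash
python3 -m inch '{"slide":[[0,0,0.2],[0,0,0.4],[0,0,0.8],[0,0,0.9],[0,0,0.9],[0,0,0.9],[0,0,0.6],[0,0,0],[0,-0.4,0],[0.1,-0.7,0]],"yaw":[0,0,0,0,0,0,0,0,0,0],"jaw":[1,1,1,1,1,1,1,1,1,1]}' 25
python3 -m inch '{"slide":[[0.3,-0.85,0],[0.3,-0.9,0],[0.3,-0.9,0],[0.3,-0.9,0],[0.3,-0.9,0],[0.3,-0.9,0],[0.3,-0.9,0],[0.2,-0.7,0],[0.1,-0.52,0],[0,0,0]],"yaw":[-0.8,-0.8,-0.8,-0.8,-0.8,-0.8,-0.8,-0.8,-0.8,0],"jaw":[1,1,1,1,1,1,1,1,1,1]}'
python3 -m inch '{"slide":[[0,0,0],[0,0,-0.4],[0,0,-0.6],[0,0,-0.6],[0,0,-0.6],[0,0,-0.2],[0,0,0],[0,0,0],[0,0,0],[0,0,0]],"yaw":[0,0,0,0,0,0,0,0,0,0],"jaw":[1,1,1,1,1,1,1,1,1,1]}'
```

```text
clock: 56.8
position: [0.3974, 0.2499, 0.3332]
orientation: [-179.9, 0.1, 46.1]
contact_force: [1.5, -0.3, -2.2]
grip_width: 0.273
finger_force: 25.0
clock: 58.05
position: [0.5185, -0.1254, 0.3339]
orientation: [-180.0, 0.1, 4.4]
contact_force: [0.0, 0.1, -2.5]
grip_width: 0.273
finger_force: 25.0
clock: 59.3
position: [0.519, -0.1237, 0.2152]
orientation: [180.0, -0.1, 4.6]
contact_force: [0.4, -0.2, -1.6]
grip_width: 0.276
finger_force: 25.0
```

```bash
python3 -m inch '{"slide":[[0,0,-0.4],[0,0,-0.6],[0,0,-0.5],[0,0,-0.35],[0,0,-0.2],[0,0,-0.08],[0,0,0],[0,0,0],[0,0,0],[0,0,0]],"yaw":[0,0,0,0,0,0,0,0,0,0],"jaw":[1,1,1,1,1,1,1,0.1,0.1,0.1]}'
python3 -m inch '{"slide":[[0,0,0],[0,0,0.3],[0,0,0.5],[0,0,0.8],[0,0,0.8],[0,0,0.8],[0,0,0.8],[0,0,0.4],[0,0,0],[0,0,0]],"yaw":[0,0,0,0,0,0,0,0,0,0],"jaw":[0.1,0.1,0.1,0.1,0.1,0.1,0.1,0.1,1,1]}'
python3 - <<'E'
from h import *
save('wrist','w9')
E
python3 -m inch '{"slide":[[0.5,-0.2,0],[0.7,-0.3,0],[0.7,-0.3,0],[0.7,-0.3,0],[0.7,-0.3,0],[0.48,-0.1,0],[0,0,0],[0,0,0],[0,0,0],[0,0,0]],"yaw":[0,0,0,0,0,0,0,0,0,0],"jaw":[1,1,1,1,1,1,1,1,1,1]}'
python3 - <<'E'
from h import *
save('scene','s9'); save('top','t9'); 
r=lambda n,y0,y1,x0,x1,s: cv2.resize(cv2.imread(f'pics/{n}.png')[y0:y1,x0:x1],(s,300),interpolation=cv2.INTER_CUBIC)
a=np.vstack([np.hstack([r('s9',130,310,80,260,300),r('t9',70,240,330,480,300)]),np.hstack([r('w9',50,420,0,560,450),np.zeros((300,150,3),np.uint8)])])
cv2.imwrite('pics/c9.png',a)
E
```

```text
clock: 60.55
position: [0.519, -0.1237, 0.1085]
orientation: [180.0, -0.1, 4.6]
contact_force: [0.6, -0.1, 0.0]
grip_width: 0.438
finger_force: 0.0
clock: 61.8
position: [0.518, -0.1235, 0.3274]
orientation: [-180.0, 0.1, 4.6]
contact_force: [-0.8, 0.1, -0.5]
grip_width: 0.304
finger_force: 0.0
clock: 63.1
position: [0.7072, -0.1985, 0.3287]
orientation: [180.0, -0.0, 4.6]
contact_force: [-0.2, 0.4, -0.3]
grip_width: 0.007
finger_force: 0.0
```

View pics/c9.png

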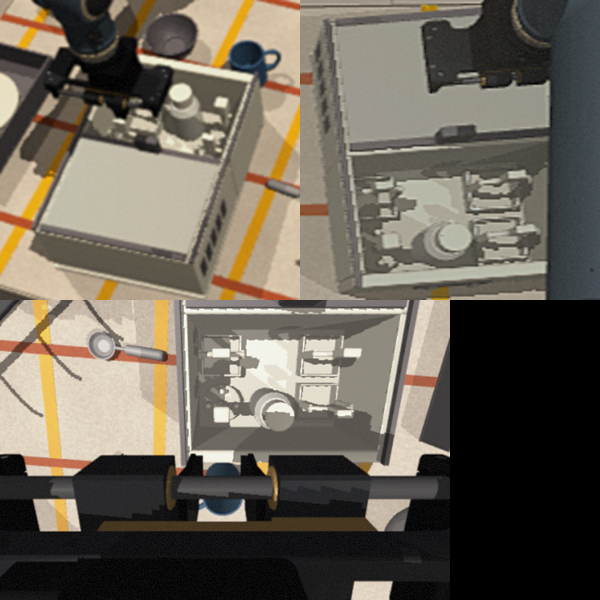

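All five stand upright in the chamber, clear of each other, with the door open. Now I lower the shut fingers behind the handle and push the door shut.

```bash
python3 -m inch '{"slide":[[0,0,-0.6],[0,0,-0.8],[0,0,-0.8],[0,0,-0.6],[0,0,-0.3],[0,0,0],[0,0,0],[-0.2,-0.02,0],[-0.4,-0.03,0],[-0.5,-0.04,0]],"yaw":[0,0,0,0,0,0,0,0,0,0],"jaw":[1,1,1,1,1,1,1,1,1,1]}'
python3 -m inch '{"slide":[[-0.5,-0.04,0],[-0.5,-0.04,0],[-0.5,-0.04,0],[-0.5,-0.04,0],[-0.5,-0.04,0],[-0.4,-0.03,0],[-0.2,-0.02,0],[0,0,0],[0,0,0],[0,0,0]],"yaw":[0,0,0,0,0,0,0,0,0,0],"jaw":[1,1,1,1,1,1,1,1,1,1]}'
```

```text
clock: 64.45
position: [0.6535, -0.2028, 0.1743]
orientation: [180.0, -0.3, 4.7]
contact_force: [2.5, 1.7, -0.8]
grip_width: 0.008
finger_force: 1.4
clock: 65.7
position: [0.498, -0.2155, 0.1729]
orientation: [-180.0, 0.0, 4.6]
contact_force: [0.2, 0.6, -0.8]
grip_width: 0.003
finger_force: 0.0
```

```bash
python3 -m inch '{"slide":[[-0.06,0,0],[-0.06,-0.01,0],[-0.06,0,0],[-0.06,-0.01,0],[-0.04,0,0],[0,0,0],[0,0,0],[0,0,0],[0,0,0],[0,0,0]],"yaw":[0,0,0,0,0,0,0,0,0,0],"jaw":[1,1,1,1,1,1,1,1,1,1]}'
```

```text
clock: 66.95
position: [0.4914, -0.2158, 0.1735]
orientation: [179.9, -1.0, 4.8]
contact_force: [20.0, -0.1, -14.7]
grip_width: 0.003
finger_force: 9.9
```

Stop reached at 20 N. Contact-to-contact travel is 161 mm, against an expected 200 − 40 = 160 mm, so the door is shut. I retreat and hand in.

```bash
python3 -m inch '{"slide":[[0.2,0.01,0],[0.3,0.02,0],[0,0,0.3],[0,0,0.6],[0,0,0.8],[0,0,0.8],[0,0,0.5],[0,0,0],[0,0,0],[0,0,0]],"yaw":[0,0,0,0,0,0,0,0,0,0],"jaw":[1,1,1,1,1,1,1,1,1,1]}'
python3 - <<'E'
from h import *
f=save('wrist','w10'); print(arm.close_job())
E
```

```text
clock: 68.2
position: [0.5079, -0.215, 0.3219]
orientation: [-179.9, 0.1, 4.6]
contact_force: [0.2, 1.9, -0.1]
grip_width: 0.004
finger_force: 0.0
the job is handed in; nothing more can be done
None
```

I handed the job in at 68 s with the three white baskets, the bottle and the teat stand upright in the chamber and the door pushed shut to its stop; the shut door was judged from contact travel and force, not a picture, and no verdict came back.

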